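# Crank the slide to the index mark and store it on the readout

### The arm

A 7-joint arm with a two-finger parallel gripper is mounted at the origin on a cart in front of the work surface, level with it; the furniture and walls round the work are solid. World frame = base frame: x ahead of the robot, y to its left, z up, the work surface at z = 0. Lengths are in m, angles in degrees, forces in N, time in s.
With the tool pointing down it reaches from about 0.425 to 0.825 m from the base axis. Payload 3.6 kg.
Tool frame: the origin (TCP) lies between the finger pads; the fingertips stand 22 mm ahead of it and the grasp point (between the pads) lies 3 mm ahead of it; z points along the fingers, y is the line along which they close (so a half turn about z gives the same grasp; the last joint's range is limited). The gripper opens to 85 mm and grips with 20 to 120 N. Pads are 22 mm wide; open, the fingers measure 114 mm over their backs; the gripper's body (76 mm by 85 mm) begins 54 mm behind the grasp point. The pads swing forward as they close: fully open they stand 13 mm farther back than shut.
Start: joints at [-75.201, 35.231, -0.722, 81.555, 0.464, 63.22, -2.315], TCP at [0.183, 0.624, 0.253] pointing down, gripper open.
Joint ranges: [-178.69, 178.69], [-17.37, 117.87], [-77.05, 75.6], [15.02, 138.74], [-78.02, 258.01], [0.78, 113.62], [-162.83, 162.83]. Speed limits (degrees/s): [159.86, 159.86, 180, 180, 180, 180, 180].

### API

Orientations are given as [roll, pitch, yaw] about the fixed x, y, z axes, in that order (R = Rz(yaw) Ry(pitch) Rx(roll)).
In Python, from bench import bot, eoat, kin, sensors, cams gives the robot as it stands. Calls block until the motion is done:
- bot.move_pose(position, orientation): joint-space move of the TCP to a pose.
- bot.line_to(position, rotation=None, rate=0.15, max_force=None): straight line of the TCP; rotation=None keeps the orientation; rate is the mean speed in m/s. With max_force (N) it stops when the force on the tool has changed by that much, and returns True; else False.
- bot.move_j(angles): joint-space move.
- eoat.set_gripper(opening, grip_force=None): opening from 0.0 (shut) to 1.0 (fully open); grip_force is the grip in N (None keeps the last); returns when the fingers have stopped.
- bot.pause(seconds).
- kin.solve_ik(position, orientation): joint angles nearest the present ones, or None.
- sensors.get_state(): the state.
- cams.snapshot(name): name is "side" or "top" or "wrist"; returns the picture (400x640x3 uint8, red, green, blue); there is no depth.
- cams.camera_model(name): a dict with "fovy" (degrees; the focal length in pixels is half the picture's height over the tangent of half this angle, whatever the lens; pixels are square), "cx", "cy" (the principal point, pixels), "xyz" and "rotation" of the camera in the world. Camera axes: x right, y down, z forward; pixel columns grow to the right and rows downward; lengths in m; the calibration is good to about 2 mm. A picture is of the moment at which its call begins: read the wrist's pose just before it. camera_model takes no time and is no camera call; for the wrist camera it gives the pose at the moment of the call.
A pose or a line that the arm cannot do raises bot.IKError and nothing moves.
- bot.close_job(): hands the job in; it is judged then, once.
The state is a dict: "clock": time; "joint_positions": joint angles; "dq": joint speeds; "joint_torque": joint torques, N m; "ee_pos": TCP position; "tool_rot": TCP orientation; "wrist_force": force on the tool from outside, world axes, zero at the start; "wrist_torque": the same for the moment, N m; "finger_gap": opening from 0.0 (shut) to 1.0 (fully open); "grasp_force": force on a finger pad.
Only numpy, scipy, OpenCV 4.12 (cv2) and the standard library are available. Lean on these libraries where they do the work, as an engineer would, in place of code of your own. Each camera call takes 0.05 s, during which the arm holds its last target. There are 200 camera calls.

### The job

By turning the handwheel by its crank knob, drive the carriage along the slide until its pointer stands in line with the middle of the gap in the forked rider on the scale. Then store that position on the readout: press the round key fully and let it come up, then press the long narrow key fully and let it come up. Do not press the square key, do not press any key while the pointer is off the mark, do not push the carriage itself, and leave the loose things around where they are.

Things in the scene. Friction and masses are not known exactly. Their poses are not given: they have to be found in the camera images.
- slide_unit: Positioning slide, screwed down: grey gearbox (74 mm square, top at z 66 mm) carrying a horizontal handwheel, and from it a flat base plate with two guide rods and a screw running to an end block. Origin: on the bench, straight under the wheel's axis. Its +y runs along the slide, away from the wheel; z up. Base plate x -86..+50 mm, y -55..+255 mm, 14 mm thick; end block top at z 60 mm.
- handwheel (a joint): Handwheel turn in rad, range 0 to 40.8, grows as it is turned clockwise seen from above. One turn (6.283 rad) drives the carriage 20 mm; clockwise drives it away from the wheel (slide_unit +y). Stays where it is left; turning it takes about 0.1 N m, about 2 N at the knob.
- wheel_centre (a point): Centre of the handwheel's hub top, on its vertical axis, at z 104 mm. Wheel 133 mm across, its rim between z 81 and 95 mm.
- knob_mid (a point): Middle of the black crank knob, an upright grip standing on the wheel 54 mm from its axis. It spins freely on its own pin, so a gripper may hold it from above without turning along. Knob 23 mm across, from z 101 to 151 mm; this point at z 131 mm.
- carriage (a joint): Carriage position in m along slide_unit +y, 0 nearest the wheel, range 0 to 0.13; equals 0.020/6.283 times joint handwheel. Carriage block 84x50 mm, top at z 71 mm. It moves only by its screw.
- pointer_tip (a point): Tip of the small dark pointer (3 mm wide) that sticks out of the carriage over the white scale bar, towards slide_unit -x, at z 36 mm. Moves with the carriage.
- rider: Dark forked index clamp, 18x32 mm, fixed on the outer side of the scale bar: the mark to be reached. Its two prongs leave a 6 mm gap. Origin at its underside (z 14 mm), in line with the middle of the gap; its axes are parallel to slide_unit's, y along the slide. The pointer is on the mark when its y in this frame is 0. At the start the pointer lies 30 to 70 mm short of it, on the wheel's side. The rider never moves.
- rider_gap (a point): Middle of the gap between the rider's prongs, on the side facing the pointer, z 36 mm: the pointer tip comes to this point (within 1 mm in x).
- readout: Grey readout box, screwed down, 105 mm (x) by 190 mm (y), top at z 36 mm; blank dark window on its far (+x) half, three white keys in a row along y on its near half (x = -16 mm, 60 mm apart), in any order. Origin under its centre.
- round_key_top (a point): Centre of the top face of the round key, 35 mm across, on the readout; z 50 mm when up.
- round_key (a joint): How far that key is pressed, in m: 0 up (resting on a stop), 0.006 fully down. A spring pushes it back: about 1.2 N starts it, 4.8 N holds it fully down; it counts as pressed beyond 0.004.
- square_key_top (a point): Centre of the top face of the square key, 31x31 mm (not to be pressed), on the readout; z 50 mm when up.
- square_key (a joint): How far that key is pressed, in m: 0 up (resting on a stop), 0.006 fully down. A spring pushes it back: about 1.2 N starts it, 4.8 N holds it fully down; it counts as pressed beyond 0.0025.
- bar_key_top (a point): Centre of the top face of the long narrow key, 48 mm along the readout's x by 17 mm, on the readout; z 50 mm when up.
- bar_key (a joint): How far that key is pressed, in m: 0 up (resting on a stop), 0.006 fully down. A spring pushes it back: about 1.2 N starts it, 4.8 N holds it fully down; it counts as pressed beyond 0.004.
- tape_black: Loose bystander, roll of black tape, 66 mm across, 19 mm high, standing on the bench or on the teal mat; origin under its centre. To be left alone.
- solder_spool: Loose bystander, spool of solder wire, 60 mm across, 36 mm high, standing on the bench or on the teal mat; origin under its centre. To be left alone.
- heat_shrink_tin: Loose bystander, flat tin, 64x97x22 mm, standing on the bench or on the teal mat; origin under its centre. To be left alone.

How it is judged (in metres and radians):
On the way, in this order (a step that is already met when the one before it is completed fails the run):
1. the carriage stands still with its pointer within 2.5 mm of the middle of the rider's gap, the wheel let go (y of pointer_tip in the frame of rider between -0.0025 and 0.0025 m and velocity of joint carriage between -0.001 and 0.001 m/s and contact force between the fingers and slide_unit below 0.2 N), for 0.3 s.
2. the round key is pressed beyond 4 mm, the long key up (value of joint round_key above 0.004 m and value of joint bar_key below 0.001 m), for 0.05 s.
3. all keys are up again (value of joint each of round_key, square_key, bar_key below 0.001 m), for 0.05 s.
4. the long narrow key is pressed beyond 4 mm, the round key up (value of joint bar_key above 0.004 m and value of joint round_key below 0.001 m), for 0.05 s.
At the end, for the whole second after the job is handed in: The pointer stands still within 2.5 mm of the middle of the rider's gap, along the slide, and all three keys are up (less than 1 mm down) (all of step 3 and y of pointer_tip in the frame of rider between -0.0025 and 0.0025 m and velocity of joint carriage between -0.001 and 0.001 m/s); the robot touches nothing.
It fails at once if the square key is pressed (beyond 2.5 mm) (value of joint square_key above 0.0025 m).
It fails at once if a key is pressed (beyond 2.5 mm) while the pointer is more than 2.5 mm off the mark (value of joint any of round_key, square_key, bar_key above 0.0025 m and not (y of pointer_tip in the frame of rider between -0.0025 and 0.0025 m)).
It fails at once if the carriage itself is pushed (over 5 N) (contact force between any of the fingers, the arm and carriage above 5 N).
It fails at once if a loose bystander is moved by more than 30 mm (distance of any of tape_black, solder_spool, heat_shrink_tin from where it was at the start of the episode above 0.03 m).
It also fails if it takes over 67 s, if anything falls off the work surface, if the arm or the gripper's body presses on something with over 40 N, if the wrist force passes 120 N, or if a joint passes its speed limit or range.

## Working session

There is one attempt and no reset: what is moved stays moved. The work goes in short steps, each a Python script; the robot and the scene stay as the last script left them, time stands still between calls to the robot, and variables do not carry over. Pictures are saved under pics/ and viewed, at most 10 in all, crops included, and the job is handed in when it is done.

```bash
mkdir -p pics; ls
python3 - <<'E'
from bench import bot,eoat,kin,sensors,cams
import cv2
for n in ["side","top"]:
    cv2.imwrite(f"pics/{n}0.png",cams.snapshot(n)[:,:,::-1]); print(n,cams.camera_model(n))
print(sensors.get_state())
E
```

```text
pics
side {'fovy': 53.07661551036824, 'cx': 322.3627696687115, 'cy': 198.70120015017739, 'xyz': array([ 0.60687008, -0.54099555,  0.67369904]), 'rotation': array([-1.26635179e+02, -9.33070342e-02,  5.71649623e+00])}
top {'fovy': 52.31800394882853, 'cx': 321.715378194215, 'cy': 195.82214408986192, 'xyz': array([0.48097877, 0.2597846 , 1.04299121]), 'rotation': array([-176.09670901,   -1.62902541,  -90.36539345])}
{'clock': 0.1, 'joint_positions': array([-75.19992194,  35.2851116 ,  -0.7216791 ,  81.63378431,
         0.46318396,  63.22092647,  -2.31374626]), 'dq': array([ 3.62363536e-05, -1.70453202e-01,  2.43220187e-02, -2.09877762e-01,
        8.66029169e-02, -1.13778593e-01, -1.85626496e-02]), 'joint_torque': array([ 1.60875625e-03, -4.70385468e+01,  2.60204673e-01, -1.71569878e+01,
        1.00452875e-02,  5.85448957e-03,  1.35218258e-05]), 'ee_pos': array([0.18244493, 0.62318585, 0.2522286 ]), 'tool_rot': array([-1.79863046e+02,  1.66990520e-03,  1.63684970e+02]), 'wrist_force': array([ 0.28427421, -0.00382465, -0.09802224]), 'wrist_torque': array([-0.02227183,  0.02127039, -0.04236317]), 'grasp_force': 0.0, 'finger_gap': 0.9955064969970004}
```

View pics/top0.png

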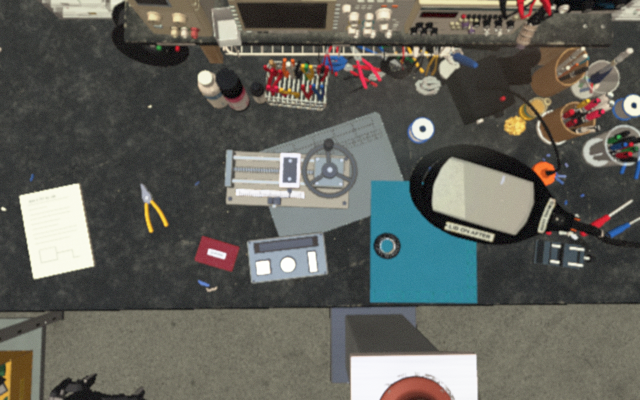

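View pics/side0.png

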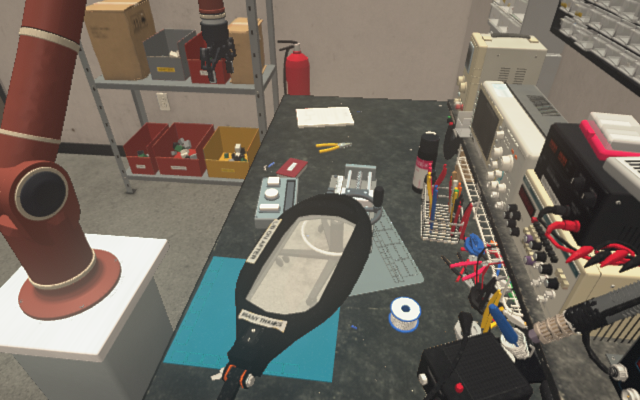

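The top view shows the wheel hub at (331,170), the knob at (328,144), the slide running left to its end block at about x=230, and the carriage at (290,170). The keys are square (263,267), round (288,264) and bar (312,261). The side view shows the magnifier lamp hanging towards -y. I'll convert these to positions and zoom in.

```bash
cat > h.py <<'E'
from bench import bot,eoat,kin,sensors,cams
import numpy as np, cv2
from scipy.spatial.transform import Rotation as R
def ray(m,u,v):
    f=200/np.tan(np.radians(m["fovy"]/2))
    return R.from_euler('xyz',m["rotation"],degrees=True).apply([(u-m["cx"])/f,(v-m["cy"])/f,1])
def pt(m,u,v,z):
    d=ray(m,u,v); o=np.array(m["xyz"]); return o+d*(z-o[2])/d[2]
def px(m,p):
    f=200/np.tan(np.radians(m["fovy"]/2))
    q=R.from_euler('xyz',m["rotation"],degrees=True).inv().apply(np.array(p)-m["xyz"])
    return np.array([m["cx"]+f*q[0]/q[2],m["cy"]+f*q[1]/q[2]])
def tri(m1,p1,m2,p2):
    a,b=ray(m1,*p1),ray(m2,*p2);o1,o2=np.array(m1["xyz"]),np.array(m2["xyz"])
    s=np.linalg.lstsq(np.c_[a,-b],o2-o1,rcond=None)[0]
    return o1+a*s[0],o2+b*s[1]
E
python3 - <<'E'
from h import *
np.set_printoptions(precision=4,suppress=True)
m=cams.camera_model("top");s=cams.camera_model("side")
for n,u,v,z in [("hub",331,170,.104),("knob",328,144,.151),("sq",263,267,.05),("rnd",288,264,.05),("bar",312,261,.05),("ptr",274,202,.036),("base BL",227,205,.014),("base BR",347,208,.014),("endTL",228,151,.06),("endBL",225,203,.06)]:
    print(n,pt(m,u,v,z))
print("lamp left/right label",tri(m,(467,232),s,(260,238)),tri(m,(546,214),s,(262,318)))
w=cams.camera_model("wrist");print(w, sensors.get_state()["ee_pos"])
im=cv2.imread("pics/top0.png")[130:290,190:370]
cv2.imwrite("pics/crop.png",cv2.resize(im,None,fx=3.75,fy=3.75,interpolation=cv2.INTER_CUBIC)[:600])
E
```

```text
hub [0.605  0.2107 0.104 ]
knob [0.6568 0.2194 0.151 ]
sq [0.3775 0.3736 0.05  ]
rnd [0.3841 0.3135 0.05  ]
bar [0.3908 0.2556 0.05  ]
ptr [0.5348 0.3487 0.036 ]
base BL [0.529  0.4684 0.014 ]
base BR [0.5198 0.1662 0.014 ]
endTL [0.6578 0.4579 0.06  ]
endBL [0.5317 0.4639 0.06  ]
lamp left/right label (array([ 0.462 , -0.0578,  0.2238]), array([ 0.4553, -0.0592,  0.2245])) (array([ 0.4974, -0.2185,  0.2298]), array([ 0.495, -0.219,  0.23 ]))
{'fovy': 61.39375035437233, 'cx': 321.1201184207573, 'cy': 195.37421114860598, 'xyz': array([0.1066, 0.6453, 0.3725]), 'rotation': array([162.0069,   0.1416,  73.6921])} [0.1824 0.6232 0.2522]
```

View pics/crop.png

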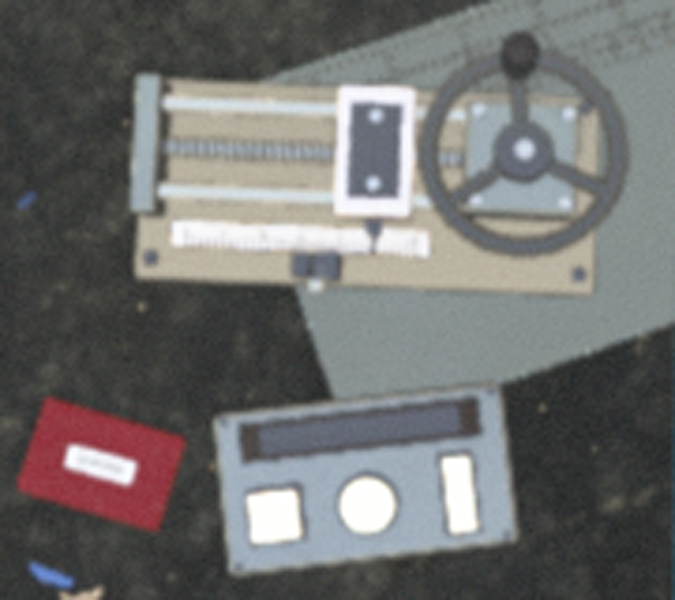

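Zoomed, the pointer is at crop (374,240) and the rider gap at (317,265), so the travel is about 37 mm. Hub at (523,150), knob at (520,52). The hub–knob radius comes out at 52.7 mm against a nominal 54 mm, and the keys are about 60 mm apart, so the numbers agree. I'll take a closer wrist view.

Run:
```python
from h import *
bot.move_pose([0.53,0.29,0.28],[180,0,180])
m=cams.camera_model("wrist"); im=cams.snapshot("wrist")
cv2.imwrite("pics/w1.png",im[:,:,::-1]); import json
json.dump({k:np.array(v).tolist() for k,v in m.items()},open("w1.json","w"))
print(m,sensors.get_state())
```

```text
{'fovy': 61.39375035437233, 'cx': 321.1201184207573, 'cy': 195.37421114860598, 'xyz': array([0.450113  , 0.29098719, 0.40021885]), 'rotation': array([ 1.62054083e+02, -3.99580002e-02,  9.01590882e+01])} {'clock': 1.9083, 'joint_positions': array([-29.87236448,  29.70764546,  -1.69686815,  87.40175565,
         0.86952387,  62.91034293,  58.42442909]), 'dq': array([-0.07333827,  0.01090634,  0.24853438, -0.03605545,  0.19124191,
        0.04778345,  0.17171733]), 'joint_torque': array([ 4.15858598e-01, -4.27317917e+01,  2.47834409e-01, -1.70871502e+01,
        2.97793199e-02,  3.59762264e-03, -7.04048325e-04]), 'ee_pos': array([0.52904511, 0.29176075, 0.27988164]), 'tool_rot': array([ 1.79946167e+02, -3.98838100e-02, -1.79833161e+02]), 'wrist_force': array([ 0.04511134,  0.48436996, -1.43891199]), 'wrist_torque': array([-0.0136866 ,  0.00509848,  0.00863464]), 'grasp_force': 0.0, 'finger_gap': 0.9976867934081767}
```

View pics/w1.png

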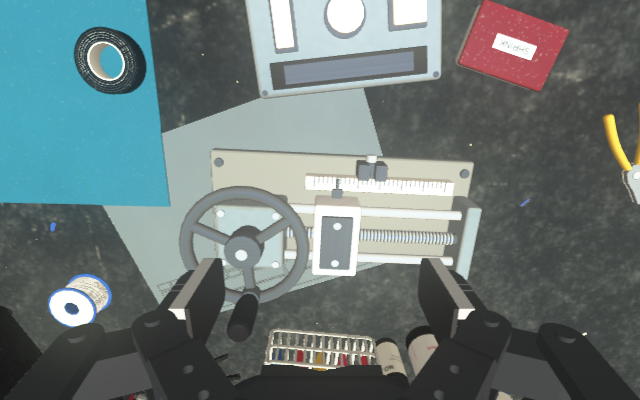

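The wrist view shows the hub at (242,254), the knob axis around (242,312), the pointer tip near (337,180) and the rider gap near (372,172). The round key is at (346,14) and the bar key at (285,22).

Run:
```python
from h import *
import json
m=json.load(open("w1.json"));t=cams.camera_model("top")
for n,u,v,z in [("hub",242,254,.104),("knobmid",242,312,.131),("knobtop",238,326,.151),("ptr",337,180,.036),("gap",372,172,.036),("baseTL",213,150,.014),("baseTR",473,162,.014),("rnd",346,14,.05)]:
    print(n,pt(m,u,v,z).round(4))
a,b=tri(m,(242,254),t,(329.5,170));print(a,b)
im=cv2.imread("pics/w1.png")
a=cv2.resize(im[145:205,295:395],None,fx=6,fy=6,interpolation=cv2.INTER_CUBIC)
b=cv2.resize(im[235:345,210:280],None,fx=3.2,fy=3.2)[:352]
c=np.zeros((360,830,3),np.uint8);c[:360,:600]=a;c[:352,602:602+b.shape[1]]=b
cv2.imwrite("pics/w1c.png",c[:,:800])
```

```text
hub [0.6066 0.2141 0.104 ]
knobmid [0.6535 0.2169 0.131 ]
knobtop [0.6531 0.2178 0.151 ]
ptr [0.5499 0.3093 0.036 ]
gap [0.5406 0.3481 0.036 ]
baseTL [0.5205 0.1666 0.014 ]
baseTR [0.5338 0.4689 0.014 ]
rnd [0.3861 0.3142 0.05  ]
[0.60487365 0.21499166 0.10726002] [0.60453225 0.2143501  0.10724609]
```

View pics/w1c.png

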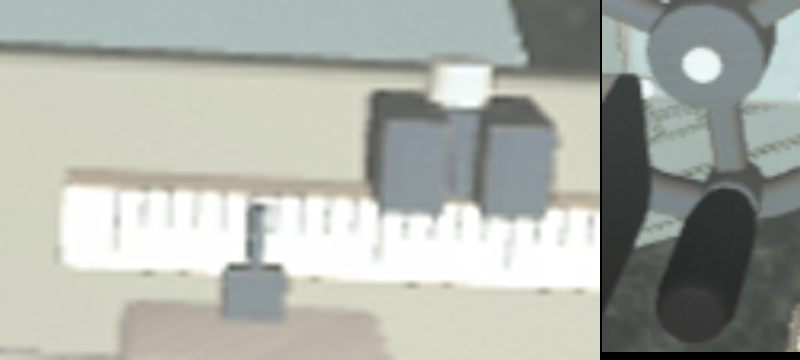

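The crop shows the pointer tip at (337.8,179.2), the gap middle at (372.2,172.5), the knob base at (249.4,296) and the knob top at (238.4,332). Next I grip the knob.

Run:
```python
from h import *
import json
m=json.load(open("w1.json"))
kt=pt(m,238.4,331.9,.151);kb=pt(m,249.4,295.9,.101);p=pt(m,337.8,179.2,.036);g=pt(m,372.2,172.5,.036)
C=np.array([.6055,.2143]); k=(kt+kb)[:2]/2
print(kt,kb,p,g,np.linalg.norm(k-C))
v=k-C; k=C+.054*v/np.linalg.norm(v); print(k)
q=[180,0,180]
bot.move_pose([k[0],k[1],.24],q)
bot.line_to([k[0],k[1],.136],rate=.1,max_force=8)
print(sensors.get_state()["ee_pos"],sensors.get_state()["wrist_force"])
eoat.set_gripper(0.0,30)
s=sensors.get_state();print({a:s[a] for a in("clock","ee_pos","wrist_force","finger_gap","grasp_force")})
```

```text
[0.65944464 0.21771404 0.151     ] [0.65639968 0.21765747 0.101     ] [0.54900031 0.31018201 0.036     ] [0.5411894  0.34830076 0.036     ] 0.052531384788164326
[0.65938772 0.21778041]
[0.65997804 0.21799759 0.13695638] [ 0.38281997 -0.24414916  0.22839604]
{'clock': 4.35, 'ee_pos': array([0.65942285, 0.2176934 , 0.13623853]), 'wrist_force': array([ 0.30041412, -0.69374766,  1.12190097]), 'finger_gap': 0.2591249305213431, 'grasp_force': 29.483766749035567}
```

```bash
cat >> h.py <<'E'
def crank(C,deg,r=.054,z=.136,step=15,rate=.15,lim=25):
    "turn clockwise by deg from the present knob angle; returns positions and forces"
    e=sensors.get_state()["ee_pos"]; a0=np.arctan2(e[1]-C[1],e[0]-C[0]); n=max(1,int(np.ceil(abs(deg)/step))); L=[]
    for i in range(1,n+1):
        a=a0-np.radians(deg)*i/n
        bot.line_to([C[0]+r*np.cos(a),C[1]+r*np.sin(a),z],rate=rate)
        s=sensors.get_state(); L.append([*s["ee_pos"],*s["wrist_force"]])
        if np.linalg.norm(s["wrist_force"])>lim: print("STOP",i,L[-1]);break
    return np.array(L)
E
python3 - <<'E'
from h import *
np.set_printoptions(precision=4,suppress=True)
L=crank([.6055,.2143],180)
print(L[::2],sensors.get_state()["clock"],sensors.get_state()["finger_gap"])
E
```

```text
[[ 0.6585  0.2021  0.1363 -0.5432 -1.6972  2.3915]
 [ 0.6462  0.1778  0.1363 -0.339  -1.8707  2.3122]
 [ 0.6227  0.1622  0.1362 -0.4556 -4.0166  4.3785]
 [ 0.5935  0.1608  0.1362 -2.699  -4.9473  5.7667]
 [ 0.5671  0.1757  0.1361 -6.0222 -2.4652  8.0926]
 [ 0.5531  0.201   0.1361 -2.8401  1.579   6.0203]] 7.35 0.25562881614940197
```

Run:
```python
from h import *
np.set_printoptions(precision=4,suppress=True)
L=crank([.6055,.2143],435,step=20)
print(L[-1],abs(L[:,3:]).max(0))
m=cams.camera_model("wrist"); im=cams.snapshot("wrist")
cv2.imwrite("pics/w2.png",im[:,:,::-1]); import json
json.dump({k:np.array(v).tolist() for k,v in m.items()},open("w2.json","w"))
print(sensors.get_state()["clock"],px(m,[.5412,.3483,.036]))
```

```text
[0.5912 0.2653 0.1362 1.9202 0.998  5.7661] [2.8339 4.3462 8.6714]
13.4667 [449.6454 132.9686]
```

View pics/w2.png

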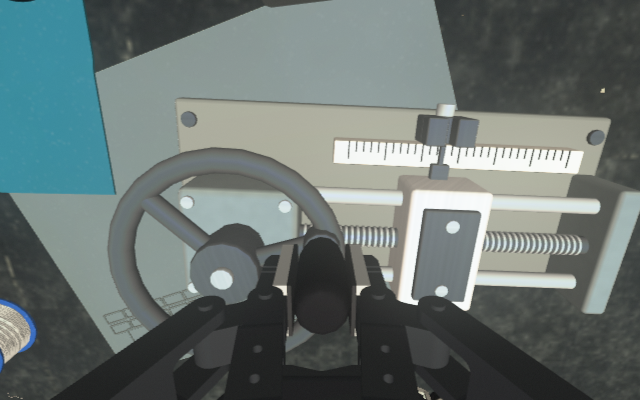

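The knob is still gripped. The pointer is at about (443,150), just left of the gap at about (449,135). I'll zoom in for the remaining distance.

Run:
```python
from h import *
im=cv2.imread("pics/w2.png")[100:185,400:500]
cv2.imwrite("pics/w2c.png",cv2.resize(im,None,fx=7,fy=7,interpolation=cv2.INTER_CUBIC))
```

```text
(no output)
```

View pics/w2c.png

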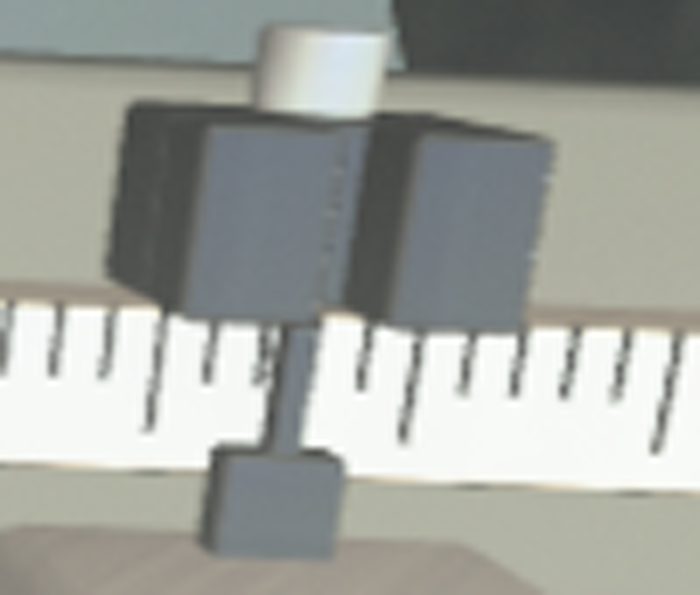

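There's a consistent scale here: the rider's 32 mm spans 337 px, so 10.5 px/mm. The pointer at x=300 against the gap middle at 355 leaves about 5.2 mm, or 94°.

Run:
```python
from h import *
L=crank([.6055,.2143],94,step=16)
bot.pause(.2)
m=cams.camera_model("wrist"); im=cams.snapshot("wrist")
print(sensors.get_state()["clock"],sensors.get_state()["ee_pos"],sensors.get_state()["wrist_force"])
u,v=px(m,[.5412,.3483,.036]).round().astype(int);print(u,v)
u=min(u,590)
cv2.imwrite("pics/w3.png",im[:,:,::-1])
c=im[max(v-40,0):v+45,u-50:u+50,::-1]
cv2.imwrite("pics/w3c.png",cv2.resize(c,None,fx=7,fy=7,interpolation=cv2.INTER_CUBIC))
```

```text
15.2167 [0.65883622 0.22218886 0.13621042] [ 2.59598078 -1.98570335  5.88286599]
537 16
```

View pics/w3c.png

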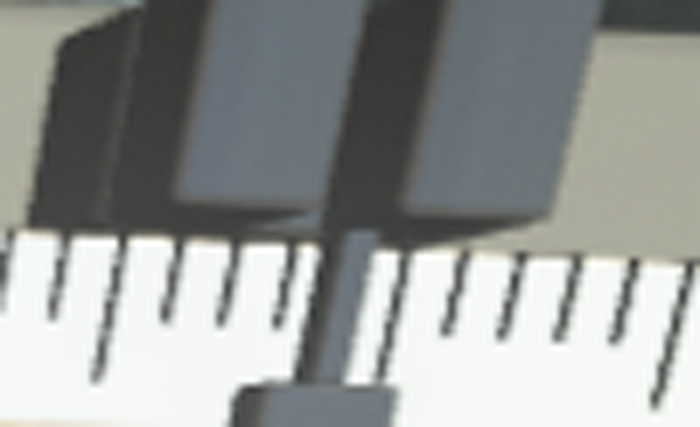

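At the same height along the lean the gap middle is at about 361 and the pointer middle at about 362, so it's on the mark. I'll release, lift and verify from above.

Run:
```python
from h import *
e=sensors.get_state()["ee_pos"]
eoat.set_gripper(1.0)
bot.line_to([e[0],e[1],.21],rate=.12)
bot.line_to([.64,.348,.21],rate=.2)
bot.pause(.2)
m=cams.camera_model("wrist"); im=cams.snapshot("wrist")
print(sensors.get_state()["clock"],m["xyz"],sensors.get_state()["wrist_force"])
u,v=px(m,[.5412,.3483,.036]).round().astype(int);print(u,v)
cv2.imwrite("pics/w4.png",im[:,:,::-1])
c=im[max(v-40,0):v+45,u-50:u+50,::-1]
cv2.imwrite("pics/w4c.png",cv2.resize(c,None,fx=7,fy=7,interpolation=cv2.INTER_CUBIC))
```

```text
17.65 [0.56192529 0.34555523 0.33040562] [-0.27002827  0.03062872  1.34384402]
325 59
```

View pics/w4c.png

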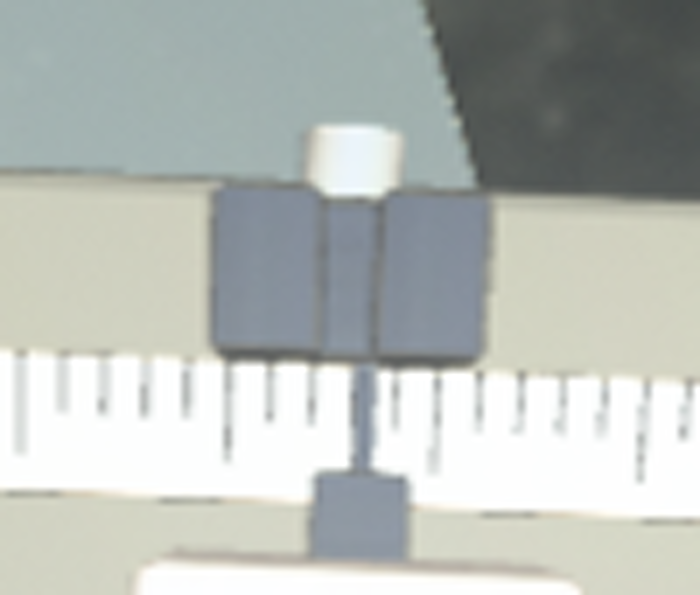

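From directly overhead the gap middle is at x≈348 and the pointer at x≈365, at 8.6 px/mm. That's an overshoot of about 1.9 mm; the earlier oblique view had parallax from the taller rider. I'll turn back about 33°.

Run:
```python
from h import *
bot.line_to([.6588,.2222,.21],rate=.2)
bot.line_to([.6588,.2222,.136],rate=.12,max_force=8)
eoat.set_gripper(0.0,30)
L=crank([.6055,.2143],-33,step=11)
bot.pause(.2)
s=sensors.get_state();print(s["ee_pos"],s["wrist_force"],s["finger_gap"])
e=s["ee_pos"]
eoat.set_gripper(1.0)
bot.line_to([e[0],e[1],.21],rate=.12)
bot.line_to([.64,.348,.21],rate=.2)
bot.pause(.2)
m=cams.camera_model("wrist"); im=cams.snapshot("wrist")
print(sensors.get_state()["clock"],m["xyz"])
u,v=px(m,[.5412,.3483,.036]).round().astype(int);print(u,v)
cv2.imwrite("pics/w5.png",im[:,:,::-1])
c=im[max(v-40,0):v+45,u-50:u+50,::-1]
cv2.imwrite("pics/w5c.png",cv2.resize(c,None,fx=7,fy=7,interpolation=cv2.INTER_CUBIC))
```

```text
[0.64441314 0.25104055 0.13634569] [-3.78913767 -1.29583233  5.8367635 ] 0.26228166925293606
23.025 [0.56188381 0.34540592 0.33038717]
325 59
```

View pics/w5c.png

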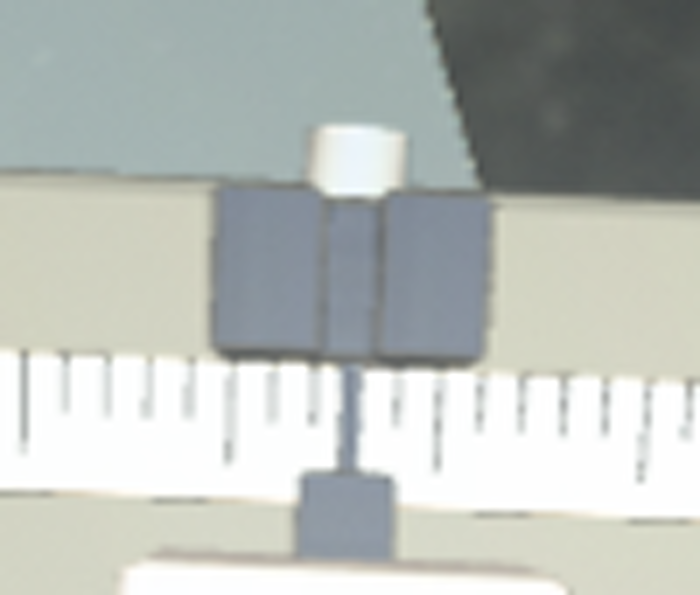

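Now it's centred: pointer at 350, gap middle at 349. Next I press the round key, then the bar key, with the fingers shut.

Run:
```python
from h import *
t=cams.camera_model("top")
r=pt(t,287.9,264.4,.05);b=pt(t,312.9,262,.05);s=pt(t,263,267.6,.05)
d=(b-s)[:2];print(r,b,s,np.linalg.norm(d))
d=.06*d/np.linalg.norm(d); R0=np.array([.3845,.3139])
eoat.set_gripper(0.0)
bot.line_to([R0[0],R0[1],.21],rate=.25)
for n,k in(("round",R0),("bar",R0+d)):
    bot.line_to([*k,.10],rate=.2); bot.pause(.2)
    f0=sensors.get_state()["wrist_force"][2]
    hit=bot.line_to([*k,.063],rate=.03,max_force=9)
    bot.pause(.25); s=sensors.get_state()
    print(n,k,hit,s["ee_pos"],s["wrist_force"][2]-f0,s["clock"])
    bot.line_to([*k,.10],rate=.1); bot.pause(.2)
bot.line_to([R0[0]+.02,R0[1],.25],rate=.2)
cv2.imwrite("pics/w6.png",cams.snapshot("wrist")[:,:,::-1])
```

```text
[0.38315646 0.31376105 0.05      ] [0.38835049 0.2534505  0.05      ] [0.37607508 0.3735698  0.05      ] 0.12074490584269484
round [0.3845 0.3139] True [0.38437952 0.313792   0.06610411] 7.6225519441648055 27.175
bar [0.39059984 0.25421087] True [0.39049624 0.25409261 0.06607059] 6.340020981880691 29.8167
```

Run:
```python
from h import *
bot.pause(.3); print(sensors.get_state()["wrist_force"]); print(bot.close_job())
```

```text
[ 0.19044035  0.2806415  -0.21308244]
the job is handed in; nothing more can be done
None
```

I set the carriage pointer on the rider's gap (last camera check about 0.1 mm off), pressed the round key and then the long key to about 6 mm each, retracted clear of everything, and handed the job in at about 31 s; no verdict was returned.

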